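# Find the cored housing by weight and clamp it in the drill vise

### The job

The three welded black housings in the tray look alike, but one has a steel core and the other two are hollow: find the heavy one by its weight, set it down between the open jaws of the vise and let go of it. Then crank the vise shut until its spring-backed jaw face is pressed in about half way (firm, but never bottomed out). The two hollow housings must end up in the tray, and do not disturb the screwdriver, the jar or the tape roll.

Things in the scene. Friction and masses are not known exactly. Their poses are not given: they have to be found in the camera images.
- tray: Low plywood tray, fixed, 270 (x) x 100 (y) x 16 mm high, walls 4 mm, with two dividers as high as the walls that make three places in a row along its x. Origin under its centre, z up.
- place0 (a point): Centre of the tray floor (4 mm above the table) at the place at the tray's -x end. On each place stands, upright, a black welded plastic housing, within 4 mm and 0.06 rad of it, axes along the tray's: body 44 (x) x 70 (y) x 42 mm high, on its middle a neck 30 (x) x 36 (y) x 30 mm high to grip it by (72 mm in all).
- place1 (a point): The same at the tray's middle place, 88 mm from its neighbours. Two of the housings are hollow, about 130 g each; one has a steel core, about 560 g. Which one stands where cannot be seen.
- place2 (a point): The same at the tray's +x end.
- vise: Grey drill vise, bolted down, base 200 (x) x 110 (y) x 30 mm high. Origin under the middle of its base; x along the screw, from the crank (-x end) to the fixed jaw (+x end), z up. The fixed jaw's face is at x = +60 mm; both jaws are 100 mm wide (y) and reach to about 85 mm above the table. The sliding jaw comes from -x.
- vise_seat (a point): Where the housing goes: the vise floor between the jaws (30 mm above the table), 25 mm from the face of the fixed jaw, midway along the jaws' width. Axes as the vise's. A housing goes in upright with its 44 mm between the jaws (its 70 mm along the jaws); it need not touch the fixed jaw, the sliding jaw pushes it there.
- ejector (a joint): Spring ejector, a brass pad 30 x 44 mm in the vise floor at vise_seat. 0: up, its top 8 mm above the vise floor, as it stays under a hollow housing; 0.008 m: flush with the floor, where the cored housing's own weight holds it.
- jaw (a joint): Travel of the sliding jaw towards the fixed jaw, m. The opening is 64 mm minus this value (while the jaw face is not pressed in). Driven by the crank: 2 mm per radian.
- jaw_cushion (a joint): How far the spring-backed aluminium face of the sliding jaw has been pressed back, m: 0 free, 0.006 bottomed out, 0.003 half way. 8 N per mm.
- crank (a joint): Turn of the crank, rad, 0 to 16; 0 with the handle straight above the screw; it grows clockwise seen from the crank's end (looking along the vise's +x), which closes the vise: from the top the handle goes to the vise's -y side. It stays where it is left.
- crank_axis (a point): Point on the screw's axis, 70 mm above the table, level with the middle of the crank handle: the centre of the handle's circle.
- crank_handle (a point): Middle of the crank handle, a black free-spinning sleeve 18 mm in diameter and 48 mm long, parallel to the screw, on a crank of 34 mm radius (crank arm on the handle's +x side). It can be pinched from above across the vise's y and led all the way round, also under the screw.
- screwdriver: Bystander: screwdriver lying on the table.
- jar: Bystander: white jar, 60 mm in diameter, 80 mm high. Origin under its centre.
- tape: Bystander: cardboard tape roll, 84 mm in diameter, 22 mm high. Origin under its centre.

How it is judged (in metres and radians):
On the way:
1. The heavy housing stands between the open jaws with the ejector down under its weight, and the fingers have let go (value of joint ejector above 0.006 m and value of joint jaw_cushion below 0.0008 m and contact force between the fingers and anything else below 0.2 N), for 0.3 s.
At the end, for the whole second after the job is handed in: The heavy housing stands in the vise with the ejector down (over 6 mm), clamped across its 44 mm by the jaws: jaw face pressed in 1.5 to 5 mm (jaw travel 20.5 to 26.5 mm). Both hollow housings rest in the tray (the tray carries more than 1.9 N) (value of joint ejector above 0.006 m and value of joint jaw_cushion between 0.0015 and 0.005 m and value of joint jaw between 0.0205 and 0.0265 m and contact force between tray and anything else above 1.9 N); the robot touches nothing.
It fails at once if The spring-backed jaw face is bottomed out (pressed in over 5.6 mm) (value of joint jaw_cushion above 0.0056 m).
It fails at once if The screwdriver, the jar or the tape roll is moved more than 30 mm (distance of any of screwdriver, jar, tape from where it was at the start of the episode above 0.03 m).
It also fails if it takes over 72 s, if anything falls off the work surface, if the arm or the gripper's body presses on something with over 40 N, if the wrist force passes 120 N, or if a joint passes its speed limit or range.

### The arm

A 6-joint arm with a two-finger parallel gripper is mounted at the origin on the work surface. World frame = base frame: x ahead of the robot, y to its left, z up, the work surface at z = 0. Lengths are in mm, angles in rad, forces in N, time in s.
With the tool pointing down it reaches from about 275 to 1000 mm from the base axis. Payload 8.4 kg.
Tool frame: the origin (TCP) lies at the very end of the fingers, on their centre line; the grasp point (between the pads) lies 19 mm behind it; z points along the fingers, y is the line along which they close (so a half turn about z gives the same grasp; the last joint's range is limited). The gripper opens to 85 mm and grips with 20 to 120 N. Pads are 22 mm wide; open, the fingers measure 114 mm over their backs; the gripper's body (76 mm by 85 mm) begins 54 mm behind the grasp point. The pads swing forward as they close: fully open they stand 13 mm farther back than shut.
Start: joints at [1.278, 0.353, 1.633, -0, 1.155, -0.002], TCP at [179.198, 598.762, 231.281] pointing down, gripper open.
Joint ranges: [-2.63, 2.63], [-0.92, 2.1], [0.06, 2.66], [-1.3, 4.44], [0, 2.69], [-3.02, 3.02]. Speed limits (rad/s): [2.22, 2.22, 2.79, 3.14, 3.14, 3.14].

### API

Orientations are given as [roll, pitch, yaw] about the fixed x, y, z axes, in that order (R = Rz(yaw) Ry(pitch) Rx(roll)).
In Python, from rig import telemetry, imaging, r gives the robot as it stands. The module is installed in compiled form; this text tells all that it offers.
- The arm moves only by the tool step_arm, never from a script. Its argument "moves" is a list of rows, each a list of 3 entries, a list of its own where there are three numbers: the turn, a rotation vector about the tool's x, y, z scaled (see below), then the shift along the tool's x, y, z scaled (see below), then the opening, from -1 (shut) to 1 (fully open). A call has 1 to 8 rows; each row is the pose to reach, as a shift and turn from the pose commanded when the call began, along the tool's axes at that moment; what a row does not reach only later rows make up. The controller multiplies each number of a shift by 200 mm and each number of a turn by 45 degrees. A row lasts 1/10 s, in which the tool goes at most 50 mm and 8.59 degrees, less where a joint would pass 70% of its speed; a pose out of reach is approached as far as the arm can. A call with a number of a shift or a turn outside -1 to 1 is refused whole. A call with a gripper value outside its range is refused whole. The fingers move at their own pace and stop on an object; "squeeze" is the grip in N (left out, the last holds). Time passes only in rows, so rows that repeat a pose let the fingers close. It gives the time, the measured TCP pose, the force, the opening and the grip force at its end, in the units of the state.
- telemetry.sense(): the state, without advancing time (a new reading comes with each control period).
- imaging.grab_frame(name): name is "scene" or "side" or "wrist"; returns the picture (384x512x3 uint8, red, green, blue); there is no depth.
- imaging.calibration(name): a dict with "fx", "fy", "cx", "cy" (pixels), "cam_to_world" (4x4, takes a point from camera to world coordinates). Camera axes: x right, y up, looking along -z (the intrinsics and any distortion apply to the point x, -y, -z); pixel columns grow to the right and rows downward; lengths in mm; the calibration is good to about 2 mm. A picture is of the moment at which its call begins: read the wrist's pose just before it. calibration takes no time and is no camera call; for the wrist camera it gives the pose at the moment of the call.
- r.sign_off(): hands the job in; it is judged then, once.
Trained networks look in the newest picture that a camera, given by its name, has taken for a name from the list of things; names that differ only in an ending like _2 or _b are one class to them, and where a whole thing is asked for, a point or a joint stands for the part that bears it (a point fixed in the world has none). Each returns a list of dicts, best first, with "conf" (0 to 1); they miss things now and then, are a little off and sometimes report something else, mostly with a low value. They report only what shows in the picture. A call takes as long as a camera call.
- imaging.recognise(camera, name): "extent" ([left, top, width, height] in pixels, round what is visible of it).
- imaging.mark_of(camera, name): "xy" ([column, row] in pixels: a listed point, or the origin of a listed thing).
The state is a dict: "clock": time; "qpos": joint angles; "qvel": joint speeds; "joint_efforts": joint torques, N m; "eef_pos": TCP position; "tcp_rot": TCP orientation; "contact_force": force on the tool from outside, world axes, zero at the start; "wrist_torque": the same for the moment, N m; "opening": opening from 0.0 (shut) to 1.0 (fully open); "grasp_force": force on a finger pad.
Only numpy, scipy, OpenCV 4.12 (cv2) and the standard library are available. Lean on these libraries where they do the work, as an engineer would, in place of code of your own. Each camera call takes 0.05 s, during which the arm holds its last target. There are 200 camera calls.

## Working session

There is one attempt and no reset: what is moved stays moved. The work goes in short steps, Python scripts to look and compute and a tool call to move; the robot and the scene stay as the last step left them, time stands still between calls to the robot, and variables do not carry over. Pictures are saved under pics/ and viewed, at most 10 in all, crops included, and the job is handed in when it is done.

Besides the shell and the picture viewer there is one more tool, called after "Request:" as name(argument=value, ...), one argument or row to a line, values as JSON. step_arm: Moves the arm, as the interface text tells. Its arguments: {"type":"object","properties":{"moves":{"type":"array"},"squeeze":{"type":"number"}},"required":["moves"]}

```bash
mkdir -p pics
cat > h.py <<'E'
import numpy as np, cv2
from rig import telemetry, imaging, r
def ray(cam,uv):
    c=imaging.calibration(cam); M=np.array(c["cam_to_world"])
    d=np.array([(uv[0]-c["cx"])/c["fx"],-(uv[1]-c["cy"])/c["fy"],-1.])
    return M[:3,3],M[:3,:3]@d
def onz(cam,uv,z):
    o,d=ray(cam,uv); return o+d*(z-o[2])/d[2]
def proj(cam,p):
    c=imaging.calibration(cam); M=np.linalg.inv(np.array(c["cam_to_world"]))
    q=M[:3,:3]@np.array(p,float)+M[:3,3]
    return np.array([c["cx"]+c["fx"]*q[0]/-q[2], c["cy"]+c["fy"]*q[1]/q[2]])
def save(cam,name):
    im=imaging.grab_frame(cam); cv2.imwrite(f"pics/{name}.png",im[:,:,::-1]); return im
E
python3 - <<'E'
from h import *
a=save("scene","a"); b=save("side","b")
cv2.imwrite("pics/ab.png",cv2.resize(np.vstack([a,b])[:,:,::-1],(400,600)))
Z=dict(tray=0,place0=4,place1=4,place2=4,vise=0,vise_seat=30,crank_axis=70,crank_handle=104,jar=0,tape=0,screwdriver=8)
for cam in("scene","side"):
    c=imaging.calibration(cam);print(cam,np.round(c["fx"]),[k for k in c],np.round(np.array(c["cam_to_world"])[:3,3]))
    for n,z in Z.items():
        for m in imaging.mark_of(cam,n)[:2]:
            print(n,np.round(m["xy"],1),round(m["conf"],2),np.round(onz(cam,m["xy"],z),1))
print(telemetry.sense())
E
```

```text
scene 452.0 ['fx', 'fy', 'cx', 'cy', 'cam_to_world'] [1108.  632.  860.]
tray [283.3 231.1] 0.69 [550.8 222.6   0. ]
tray [148.  174.3] 0.5 [ 655.9 -171.     0. ]
place0 [293.5 204. ] 0.79 [468.4 185.9   4. ]
place0 [280.5 229.1] 0.62 [553.4 215.6   4. ]
place1 [293.5 204. ] 0.79 [468.4 185.9   4. ]
place1 [280.5 229.1] 0.62 [553.4 215.6   4. ]
place2 [293.5 204. ] 0.79 [468.4 185.9   4. ]
place2 [280.5 229.1] 0.62 [553.4 215.6   4. ]
vise [159.5 174.6] 0.91 [ 635.  -147.6    0. ]
vise_seat [145.8 170.7] 0.96 [ 667.2 -158.1   30. ]
crank_axis [200.5 133.7] 0.68 [ 494.7 -129.6   70. ]
crank_handle [205.1 142.5] 0.68 [536.8 -62.  104. ]
jar [160.1 239.7] 0.82 [773.7  27.8   0. ]
tape [390.7 233.5] 0.95 [376.3 415.3   0. ]
side 427.0 ['fx', 'fy', 'cx', 'cy', 'cam_to_world'] [ 269. -587.  884.]
tray [230.2 200.7] 0.85 [549.1 218.9  -0. ]
tray [320.  293.3] 0.26 [ 631.3 -149.9    0. ]
place0 [202.6 215.6] 0.9 [457.1 193.1   4. ]
place0 [228.7 199.7] 0.81 [545.4 220.7   4. ]
place1 [202.6 215.6] 0.9 [457.1 193.1   4. ]
place1 [228.7 199.7] 0.81 [545.4 220.7   4. ]
place2 [202.6 215.6] 0.9 
[... 530 characters left out ...]
 'qpos': array([ 1.27762415e+00,  3.53008641e-01,  1.63339368e+00,  2.64305570e-05,
        1.15517403e+00, -2.42504090e-03]), 'qvel': array([ 1.89966082e-03,  8.68482477e-04, -3.17800624e-05,  4.46651074e-04,
        8.77183361e-04,  2.16492679e-03]), 'joint_efforts': array([ 1.48527351e-04, -6.05169725e+01, -3.42452252e+01, -3.07505998e-04,
        1.41276214e-03, -1.51041991e-05]), 'eef_pos': array([179.17877931, 598.78044926, 231.27827752]), 'tcp_rot': array([ 3.14157628e+00, -2.41409473e-05,  2.85083485e+00]), 'contact_force': array([ 0.34643365, -0.64314022, -0.25241991]), 'wrist_torque': array([ 0.01259128,  0.00253468, -0.03949869]), 'grasp_force': 0.0, 'opening': 0.9972109506150001}
```

View pics/a.png

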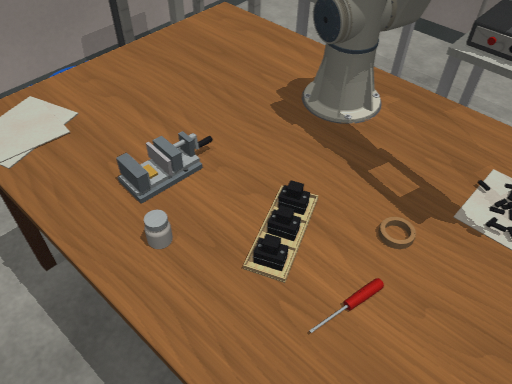

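View pics/b.png

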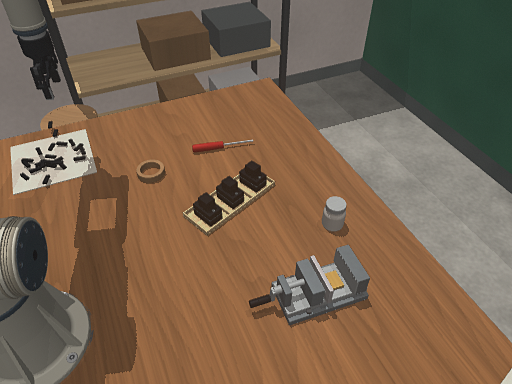

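```bash
cat >> h.py <<'E'
from scipy.spatial.transform import Rotation as Ro
def plan(p,yaw):
    """shift & turn (scaled units) from present measured pose to tool-down pose"""
    s=telemetry.sense(); R0=Ro.from_euler('xyz',s["tcp_rot"]); Rt=Ro.from_euler('xyz',[np.pi,0,yaw])
    sh=R0.inv().apply(np.array(p,float)-s["eef_pos"])/200; tu=(R0.inv()*Rt).as_rotvec()/np.radians(45)
    print("turn",np.round(tu,3),"shift",np.round(sh,4),"rows",np.round(np.linalg.norm(sh)*200/50,1),np.round(np.linalg.norm(tu)*45/8.59,1))
E
python3 - <<'E'
from h import *
c=imaging.calibration("wrist");M=np.array(c["cam_to_world"]);s=telemetry.sense()
R0=Ro.from_euler('xyz',s["tcp_rot"]).as_matrix()
print(c["fx"],np.round(R0.T@(M[:3,3]-s["eef_pos"]),1),np.round(R0.T@M[:3,:3],2),np.round(R0,2))
plan([480,170,380],0.35+np.pi)
plan([480,170,380],0.35)
E
```

```text
286.77783410106287 [  79.5    0.2 -142.8] [[ 0.    0.95  0.31]
 [ 1.   -0.   -0.  ]
 [-0.    0.31 -0.95]] [[-0.96  0.29 -0.  ]
 [ 0.29  0.96  0.  ]
 [ 0.    0.   -1.  ]]
turn [ 0.    -0.    -0.816] shift [-2.0556 -1.6227 -0.7437] rows 10.9 4.3
turn [-0.    -0.     3.184] shift [-2.0556 -1.6227 -0.7437] rows 10.9 16.7
```

Run:
```python
from h import *
plan([310,420,330],2.99)
```

```text
turn [ 0.    -0.    -0.177] shift [-0.8829 -0.6689 -0.4936] rows 4.9 0.9
```

Request:
step_arm(
  moves=[
    [[0, 0, -0.18], [-0.88, -0.67, -0.49], 1],
    [[0, 0, -0.18], [-0.88, -0.67, -0.49], 1],
    [[0, 0, -0.18], [-0.88, -0.67, -0.49], 1],
    [[0, 0, -0.18], [-0.88, -0.67, -0.49], 1],
    [[0, 0, -0.18], [-0.88, -0.67, -0.49], 1],
    [[0, 0, -0.18], [-0.88, -0.67, -0.49], 1],
  ],
)

```text
clock: 1.8
eef_pos: [312.2, 417.7, 332.1]
tcp_rot: [3.139, 0.003, 2.989]
contact_force: [0.1, 0.7, -0.6]
opening: 0.996
grasp_force: 0.0
```

Run:
```python
from h import *
plan([370,230,360],3.1)
plan([450,50,400],3.14)
```

```text
turn [ 0.003  0.004 -0.142] shift [-0.4291 -0.8829 -0.1407] rows 4.0 0.7
turn [ 0.003  0.004 -0.193] shift [-0.962  -1.711  -0.3413] rows 8.0 1.0
```

Request:
step_arm(
  moves=[
    [[0, 0, -0.14], [-0.55, -0.98, -0.2], 1],
    [[0, 0, -0.14], [-0.55, -0.98, -0.2], 1],
    [[0, 0, -0.14], [-0.55, -0.98, -0.2], 1],
    [[0, 0, -0.14], [-0.55, -0.98, -0.2], 1],
    [[0, 0, -0.14], [-0.55, -0.98, -0.2], 1],
    [[0, 0, -0.14], [-0.55, -0.98, -0.2], 1],
  ],
)

```text
clock: 2.4
eef_pos: [390.0, 207.6, 369.9]
tcp_rot: [3.142, 0.002, 3.099]
contact_force: [0.6, 1.6, -1.4]
opening: 1.0
grasp_force: 0.0
```

Run:
```python
from h import *
s=telemetry.sense();print(s["eef_pos"],s["tcp_rot"],s["clock"])
save("wrist","c")
Z=dict(tray=0,place0=4,vise=0,vise_seat=30,crank_axis=70,crank_handle=104,jar=0)
for n,z in Z.items():
    for m in imaging.mark_of("wrist",n)[:4]:
        print(n,np.round(m["xy"],1),round(m["conf"],2),np.round(onz("wrist",m["xy"],z),1))
for n in("tray","vise","place0","crank_handle"):
    print(n,[(np.round(e["extent"]),round(e["conf"],2)) for e in imaging.recognise("wrist",n)[:4]])
```

```text
[389.99286569 207.62959059 369.94911882] [3.14155204e+00 1.52031103e-03 3.09886544e+00] 2.4
tray [261.1 224.3] 0.73 [544.6 219.7   0. ]
tray [284.2 261.1] 0.61 [628.4 264.1   0. ]
place0 [262.2 225.8] 0.98 [545.5 222.3   4. ]
place0 [282.3 260.8] 0.82 [624.4 260.6   4. ]
place0 [244.4 192.2] 0.75 [475.7 191.2   4. ]
vise [ 88.4 265.7] 0.73 [ 622.5 -135.3    0. ]
vise_seat [ 82.  289.7] 0.89 [ 658.1 -139.    30. ]
vise_seat [ 69.9 207.8] 0.43 [ 484.4 -122.3   30. ]
crank_axis [ 52.1 216.8] 0.72 [ 484.8 -127.8   70. ]
crank_handle [ 66.3 207.7] 0.66 [457.3 -76.2 104. ]
crank_handle [179.2 321. ] 0.61 [675.4  70.8 104. ]
jar [178.5 320.8] 0.89 [768.4  32.6  -0. ]
tray [(array([210., 155., 107., 137.]), 0.85)]
vise [(array([ 32., 195.,  80., 110.]), 0.58)]
place0 [(array([208., 156., 108., 141.]), 0.61), (array([377., 208.,  29.,  57.]), 0.34)]
crank_handle [(array([ 50., 197.,  23.,  42.]), 0.76)]
```

View pics/c.png

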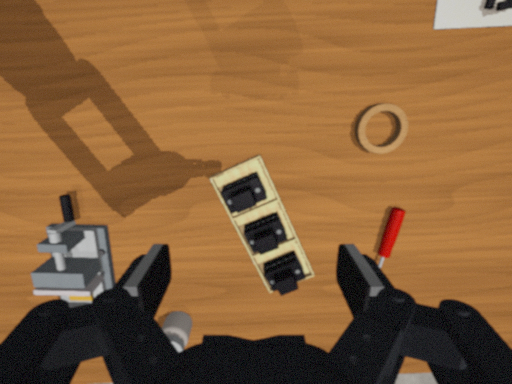

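Run:
```python
from h import *
from scipy.optimize import least_squares
px=np.array([[210,180],[262,155],[313,272],[271,293]],float)
print([np.round(onz("wrist",p,16),1) for p in px])
C=np.array([[-135,-50],[-135,50],[135,50],[135,-50]],float)
def pts(v):
    R=np.array([[np.cos(v[2]),-np.sin(v[2])],[np.sin(v[2]),np.cos(v[2])]]); return C@R.T+v[:2]
f=least_squares(lambda v:np.concatenate([proj("wrist",[*p,16])-q for p,q in zip(pts(v),px)]),[548,220,.42])
print(f.x,np.round(f.fun,1))
u=np.array([np.cos(f.x[2]),np.sin(f.x[2])])
for k in(-88,0,88):
    p=f.x[:2]+k*u; print(k,p,np.round(proj("wrist",[*p,76]),1))
plan([*(f.x[:2]-88*u),200],f.x[2]+np.pi)
```

```text
[array([446.6, 130.8,  16. ]), array([404.9, 225.4,  16. ]), array([645.3, 320.5,  16. ]), array([691.9, 235.5,  16. ])]
[5.47993779e+02 2.28447219e+02 3.95094258e-01] [-0.4 -2.1 -1.6 -0.3  2.9  3.4 -0.6 -0. ]
-88 [466.77327401 194.57644237] [245.1 200.6]
0 [547.99377945 228.44721879] [267.3 244.8]
88 [629.21428489 262.31799522] [287.3 284.7]
turn [-0.    -0.    -0.552] shift [-0.3926 -0.0622  0.8459] rows 3.7 2.9
```

Request:
step_arm(
  moves=[
    [[0, 0, -0.55], [-0.39, -0.06, 0.95], 1],
    [[0, 0, -0.55], [-0.39, -0.06, 0.95], 1],
    [[0, 0, -0.55], [-0.39, -0.06, 0.95], 1],
    [[0, 0, -0.55], [-0.39, -0.06, 0.95], 1],
    [[0, 0, -0.55], [-0.39, -0.06, 0.95], 1],
    [[0, 0, -0.55], [-0.39, -0.06, 0.95], 1],
  ],
)

```text
clock: 3.6
eef_pos: [465.9, 194.4, 178.5]
tcp_rot: [3.142, -0.003, -2.75]
contact_force: [0.4, -0.8, 0.6]
opening: 1.001
grasp_force: 0.0
```

Run:
```python
from h import *
s=telemetry.sense();print(s["eef_pos"],s["tcp_rot"],s["clock"])
im=save("wrist","d")
for n in("tray","place0"):
    for m in imaging.mark_of("wrist",n)[:4]:
        print(n,np.round(m["xy"],1),round(m["conf"],2),np.round(onz("wrist",m["xy"],4),1))
cv2.imwrite("pics/d2.png",cv2.convertScaleAbs(im[:,:,::-1],alpha=1.8,beta=20))
```

```text
[465.86001774 194.36265522 178.50595227] [ 3.14150568 -0.00317296 -2.75016043] 3.6
place0 [246.8 300.5] 0.71 [636.5 257.1   4. ]
```

View pics/d2.png

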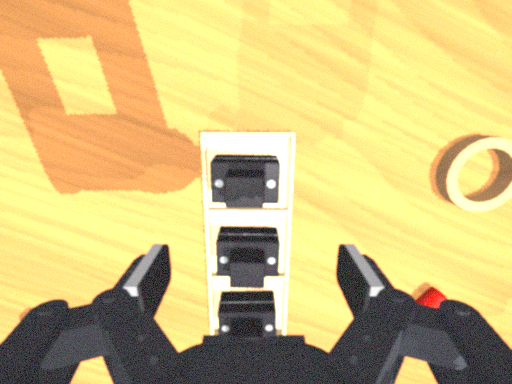

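Run:
```python
from h import *
s=telemetry.sense();R=Ro.from_euler('xyz',s["tcp_rot"])
for p,z in [((200,131),16),((296,131),16),((211,335),16),((287,335),16),((219,184),46),((272,184),46),((223,262),46),((271,261),46),((224,327),46),((269,327),46)]:
    w=onz("wrist",p,z); print(p,np.round(w,1),np.round(R.inv().apply(w-s["eef_pos"]),1))
for k in(-88,0,88):
    p=np.array([548,228.4])+k*np.array([.923,.385]); print(k,p,np.round(proj("wrist",[*p,76]),1),np.round(proj("wrist",[*p,46]),1))
```

```text
(200, 131) [446.5 126.8  16. ] [ 45.8 -55.5 165.4]
(296, 131) [407.6 220.6  16. ] [ 45.8  46.1 165.4]
(211, 335) [697.9 230.1  16. ] [-226.   -56.2  166.2]
(287, 335) [658.6 325.1  16. ] [-226.    46.6  166.2]
(219, 184) [484.  165.7  46. ] [ -3.8 -33.9 135.5]
(272, 184) [463.4 215.3  46. ] [ -3.8  19.8 135.5]
(223, 262) [567.1 201.3  46. ] [-94.2 -32.7 135.8]
(271, 261) [545.5 250.1  46. ] [-93.   20.5 135.8]
(224, 327) [650.8 234.2  46. ] [-184.1  -34.4  136.1]
(269, 327) [630.  284.4  46. ] [-184.1   19.9  136.1]
-88 [466.776 194.52 ] [251.6 188.4] [251.8 179.4]
0 [548.  228.4] [252. 272.] [252.1 256.2]
88 [629.224 262.28 ] [252.3 341.1] [252.3 320.8]
```

Request:
step_arm(
  moves=[
    [[0, 0, 0], [-0.015, -0.035, 0.2], 1],
    [[0, 0, 0], [-0.015, -0.035, 0.4], 1],
    [[0, 0, 0], [-0.015, -0.035, 0.64], 1],
    [[0, 0, 0], [-0.015, -0.035, 0.64], 1],
    [[0, 0, 0], [-0.015, -0.035, 0.64], -1],
    [[0, 0, 0], [-0.015, -0.035, 0.64], -1],
    [[0, 0, 0], [-0.015, -0.035, 0.64], -1],
    [[0, 0, 0], [-0.015, -0.035, 0.64], -1],
  ],
  squeeze=50,
)

```text
clock: 4.55
eef_pos: [473.6, 190.0, 53.8]
tcp_rot: [-3.141, 0.004, -2.749]
contact_force: [0.5, -0.7, 11.4]
opening: 0.414
grasp_force: 48.9
```

Request:
step_arm(
  moves=[
    [[0, 0, 0], [0, 0, 0], -1],
    [[0, 0, 0], [0, 0, -0.05], -1],
    [[0, 0, 0], [0, 0, -0.15], -1],
    [[0, 0, 0], [0, 0, -0.15], -1],
    [[0, 0, 0], [0, 0, -0.15], -1],
    [[0, 0, 0], [0, 0, -0.15], -1],
  ],
)

```text
clock: 5.15
eef_pos: [471.4, 189.1, 80.8]
tcp_rot: [3.142, -0.001, -2.749]
contact_force: [-0.5, 0.6, -4.9]
opening: 0.411
grasp_force: 52.1
```

Request:
step_arm(
  moves=[
    [[0, 0, 0], [0, 0, 0], -1],
    [[0, 0, 0], [0, 0, 0], -1],
  ],
)

```text
clock: 5.35
eef_pos: [471.4, 189.2, 80.7]
tcp_rot: [3.142, -0.001, -2.749]
contact_force: [0.2, -0.2, -4.7]
opening: 0.412
grasp_force: 52.1
```

Run:
```python
from h import *
print(telemetry.sense()["contact_force"])
plan([420,90,280],3.3)
plan([430,10,300],3.0)
```

```text
[ 0.19976727 -0.16688089 -4.69512192]
turn [-0.    -0.002  0.298] shift [ 0.4286 -0.3598 -0.9962] rows 4.6 1.6
turn [-0.    -0.002  0.68 ] shift [ 0.5355 -0.7485 -1.0961] rows 5.7 3.6
```

Request:
step_arm(
  moves=[
    [[0, 0, 0], [0, 0, -0.25], -1],
    [[0, 0, 0], [0, 0, -0.45], -1],
    [[0, 0, 0.1], [0.1, -0.15, -0.65], -1],
    [[0, 0, 0.3], [0.25, -0.35, -0.8], -1],
    [[0, 0, 0.5], [0.4, -0.55, -0.95], -1],
    [[0, 0, 0.68], [0.54, -0.75, -1], -1],
    [[0, 0, 0.68], [0.54, -0.75, -1], -1],
    [[0, 0, 0.68], [0.54, -0.75, -1], -1],
  ],
)

```text
clock: 6.15
eef_pos: [429.1, 7.3, 282.0]
tcp_rot: [-3.141, 0.001, 2.997]
contact_force: [0.4, 0.6, -5.0]
opening: 0.412
grasp_force: 54.4
```

Run:
```python
from h import *
s=telemetry.sense();print(s["eef_pos"],s["tcp_rot"],s["clock"],s["contact_force"])
im=save("wrist","e")
Z=dict(vise=0,vise_seat=30,crank_axis=70,crank_handle=70)
for n,z in Z.items():
    for m in imaging.mark_of("wrist",n)[:2]:
        print(n,np.round(m["xy"],1),round(m["conf"],2),np.round(onz("wrist",m["xy"],z),1))
cv2.imwrite("pics/e2.png",cv2.resize(cv2.convertScaleAbs(im[:,:,::-1],alpha=1.6,beta=10),(768,576),interpolation=cv2.INTER_CUBIC))
```

```text
[429.07587839   7.33283755 282.01741897] [-3.14105741e+00  1.32992148e-03  2.99694255e+00] 6.15 [ 0.43268376  0.55433312 -5.04467757]
vise [182.1 279. ] 0.93 [ 627.3 -142.2    0. ]
vise_seat [399.6 211.2] 0.44 [538.5 213.3  30. ]
crank_axis [154.  221.7] 0.71 [ 488.3 -132.1   70. ]
crank_axis [184.4 280.4] 0.54 [ 584.1 -111.3   70. ]
crank_handle [167.4 208.8] 0.77 [ 472.7 -109.9   70. ]
```

View pics/e2.png

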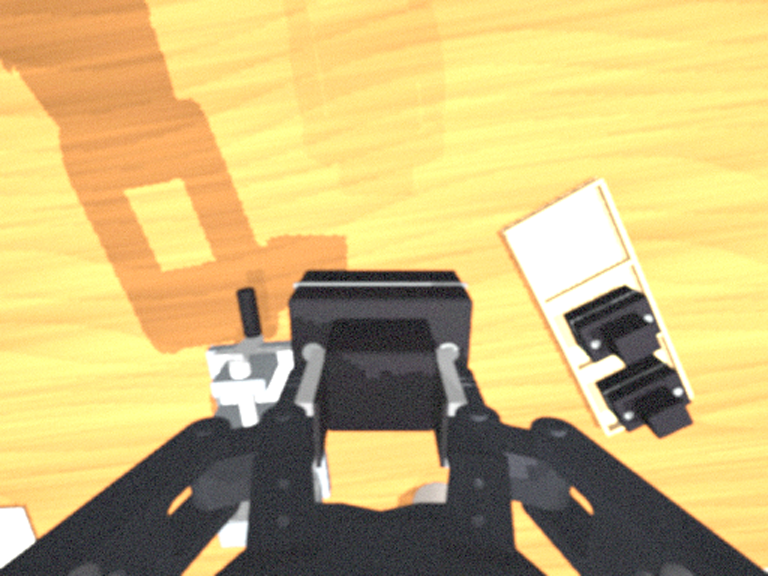

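Run:
```python
from h import *
plan([340,40,340],2.9)
```

```text
turn [ 0.    -0.002  0.129] shift [ 0.4635  0.0848 -0.2964] rows 2.2 0.7
```

Request:
step_arm(
  moves=[
    [[0, 0, 0.13], [0.46, 0.08, -0.3], -1],
    [[0, 0, 0.13], [0.46, 0.08, -0.3], -1],
    [[0, 0, 0.13], [0.46, 0.08, -0.3], -1],
    [[0, 0, 0.13], [0.46, 0.08, -0.3], -1],
    [[0, 0, 0.13], [0.46, 0.08, -0.3], -1],
    [[0, 0, 0.13], [0.46, 0.08, -0.3], -1],
  ],
)

```text
clock: 7.0
eef_pos: [341.1, 38.3, 340.4]
tcp_rot: [-3.141, -0.001, 2.898]
contact_force: [-0.1, -0.3, -5.5]
opening: 0.413
grasp_force: 54.3
```

Run:
```python
from h import *
s=telemetry.sense();print(s["eef_pos"],s["tcp_rot"],s["clock"],s["contact_force"])
im=save("wrist","f")
Z=dict(vise=0,vise_seat=30,crank_axis=70,crank_handle=70)
for n,z in Z.items():
    for m in imaging.mark_of("wrist",n)[:2]:
        print(n,np.round(m["xy"],1),round(m["conf"],2),np.round(onz("wrist",m["xy"],z),1))
e=[x for x in imaging.recognise("wrist","vise")][:1];print(e)
cr=im[180:330,60:260,::-1]
cv2.imwrite("pics/f2.png",cv2.resize(cv2.convertScaleAbs(cr,alpha=1.3),(800,600),interpolation=cv2.INTER_CUBIC))
```

```text
[341.14023774  38.30585371 340.41740035] [-3.14102582e+00 -1.21958549e-03  2.89837368e+00] 7.0 [-0.1389739  -0.28277862 -5.54222237]
vise [204.9 306.6] 0.97 [ 631.8 -135.2    0. ]
vise [376.5 235.9] 0.66 [556.4 221.7   0. ]
vise_seat [200.6 306.5] 0.7 [ 606.8 -131.2   30. ]
crank_axis [171.9 260.6] 0.94 [ 478.1 -133.5   70. ]
crank_handle [181.6 255.3] 0.56 [ 472.7 -114.9   70. ]
[{'extent': [160.5, 240.3, 70.4, 95.2], 'conf': 0.94}]
```

View pics/f2.png

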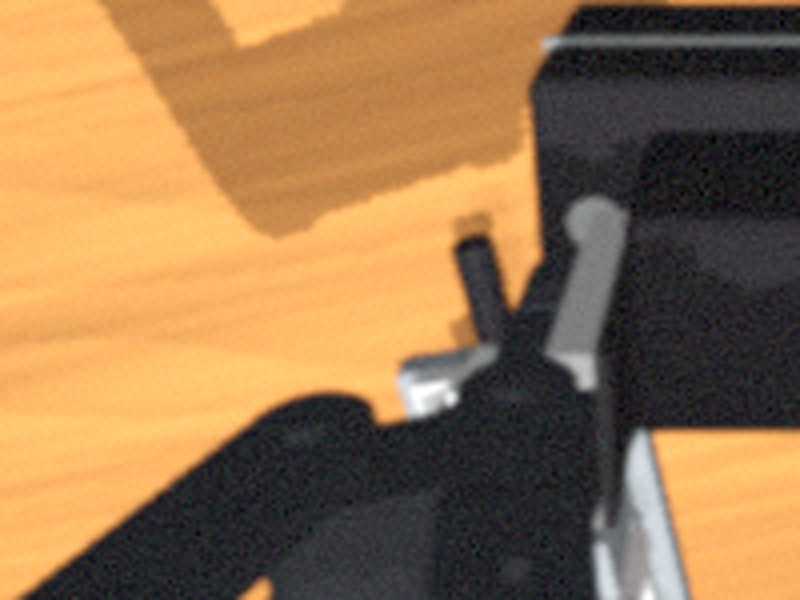

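Run:
```python
import cv2
a=cv2.imread("pics/a.png")[120:210,105:225];b=cv2.imread("pics/b.png")[240:330,245:375]
cv2.imwrite("pics/a6.png",cv2.resize(a,None,fx=6.5,fy=6.5,interpolation=cv2.INTER_CUBIC))
cv2.imwrite("pics/b6.png",cv2.resize(b,None,fx=6,fy=6,interpolation=cv2.INTER_CUBIC))
```

```text
(no output)
```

View pics/a6.png

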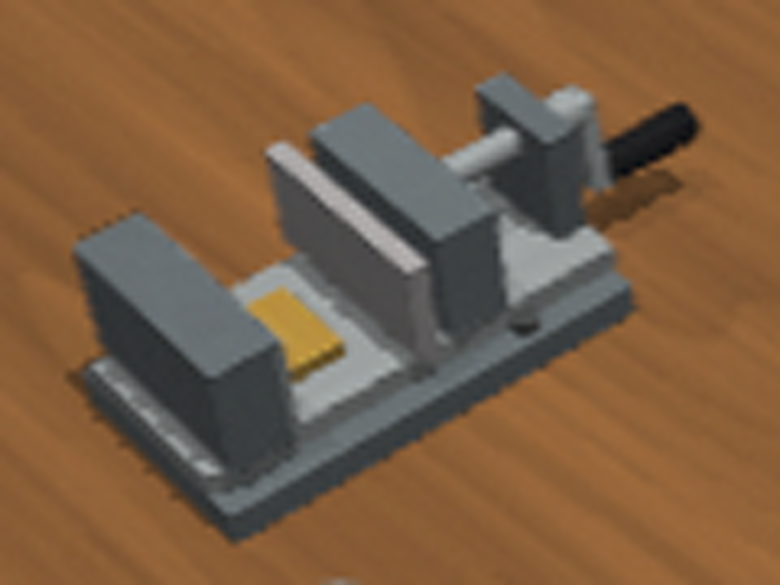

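View pics/b6.png

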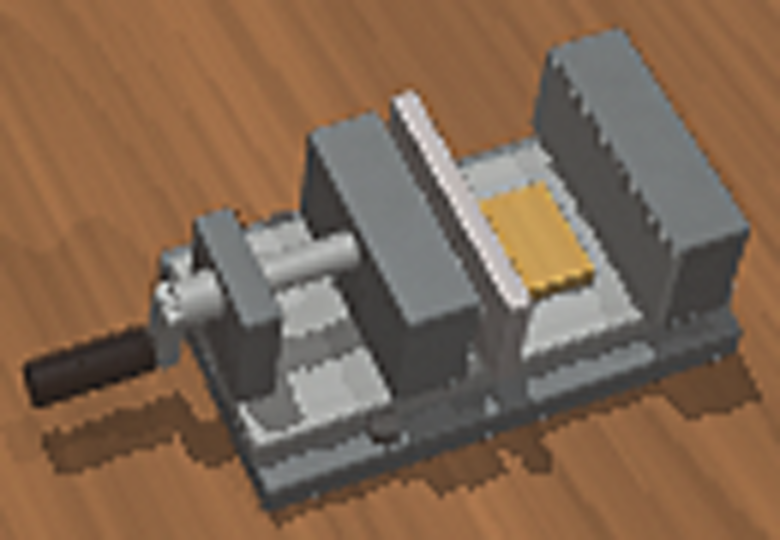

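Run:
```python
from h import *
from scipy.optimize import least_squares
A=lambda x,y:(105+x/6.5,120+y/6.5); B=lambda x,y:(245+x/6,240+y/6)
O=[("scene",A(140,212),(60,-50,85)),("scene",A(280,345),(60,50,85)),("scene",A(235,540),(100,55,0)),("scene",A(630,312),(-100,55,0)),
("side",B(552,55),(60,50,85)),("side",B(672,245),(60,-50,85)),("side",B(265,505),(-100,-55,0)),("side",B(742,345),(100,-55,0)),("side",B(537,236),(35,0,38))]
def W(v,q):
    c,s=np.cos(v[2]),np.sin(v[2]); return np.array([v[0]+c*q[0]-s*q[1],v[1]+s*q[0]+c*q[1],q[2]])
def res(O): return lambda v:np.concatenate([proj(c,W(v,q))-p for c,p,q in O])
for S in(O,O[:4],O[4:]):
    f=least_squares(res(S),[628,-143,-.2],loss="soft_l1");print(f.x,np.round(res(S)(f.x),1))
    v=f.x if S is O else v
def tri(p,q):
    o1,d1=ray("scene",p);o2,d2=ray("side",q)
    t=np.linalg.lstsq(np.c_[d1,-d2],o2-o1,rcond=None)[0]; a,b=o1+d1*t[0],o2+d2*t[1]; return (a+b)/2,np.linalg.norm(a-b)
c,s=np.cos(v[2]),np.sin(v[2])
def loc(w): d=w[:2]-v[:2]; return np.round([c*d[0]+s*d[1],-s*d[0]+c*d[1],w[2]],1)
for nm,p,q in [("hout",A(688,118),B(35,385)),("hin",A(612,158),B(152,345))]:
    w,g=tri(p,q);print(nm,np.round(w,1),round(g,1),loc(w))
print("seat",W(v,(35,0,30)))
for x in(0,): plan([*W(v,(35,0,0))[:2],180],v[2]+np.pi)
```

```text
[ 6.31885173e+02 -1.44455495e+02 -7.47854753e-02] [-0.4 -0.9 -0.3 -1.3 -0.3  1.   0.8  0.1 -0.3 -2.6  1.   0.1  0.1  0.6
 -0.7  0.6 -0.1 -1.3]
[ 6.32898396e+02 -1.43751344e+02 -6.20472840e-02] [-0.7 -0.4 -0.  -0.9  0.1  1.5  0.6  0. ]
[ 6.31896322e+02 -1.44700632e+02 -8.08135797e-02] [-0.1 -2.4  1.   0.3 -0.1  0.5 -0.6  0.9 -0.  -1.1]
hout [ 461.5 -128.1   35. ] 2.2 [-171.1    3.6   35. ]
hin [ 506.  -130.7   37.6] 6.2 [-126.5    4.3   37.6]
seat [ 666.78734371 -147.07054754   30.        ]
turn [-0.    -0.001 -0.216] shift [-1.8059 -0.5044  0.8032] rows 8.2 1.1
```

Request:
step_arm(
  moves=[
    [[0, 0, -0.11], [-0.25, -0.07, 0.1], -1],
    [[0, 0, -0.216], [-0.5, -0.14, 0.2], -1],
    [[0, 0, -0.216], [-0.75, -0.21, 0.3], -1],
    [[0, 0, -0.216], [-1, -0.28, 0.4], -1],
    [[0, 0, -0.216], [-1, -0.28, 0.4], -1],
    [[0, 0, -0.216], [-1, -0.28, 0.4], -1],
  ],
)

```text
clock: 7.9
eef_pos: [523.0, -66.0, 259.1]
tcp_rot: [-3.141, -0.002, 3.066]
contact_force: [-1.1, -0.6, -5.2]
opening: 0.411
grasp_force: 54.2
```

Run:
```python
from h import *
v=(631.9,-144.5,-.075)
c,s=np.cos(v[2]),np.sin(v[2])
B=lambda x,y:(245+x/6,240+y/6);A=lambda x,y:(105+x/6.5,120+y/6.5)
for cam,p in [("side",B(415,90)),("side",B(526,302)),("scene",A(267,150)),("scene",A(415,272))]:
    d=onz(cam,p,85)[:2]-v[:2]; print("jaw face",np.round([c*d[0]+s*d[1],-s*d[0]+c*d[1]],1))
plan([666.8,-147.1,180],v[2]+np.pi)
```

```text
jaw face [-0.2 45.8]
jaw face [ -2.9 -52.6]
jaw face [  2.9 -44.5]
jaw face [ 0.5 54.8]
turn [-0.    -0.003 -0.001] shift [-0.7487 -0.35    0.3939] rows 3.7 0.0
```

Request:
step_arm(
  moves=[
    [[0, 0, 0], [-0.25, -0.12, 0.13], -1],
    [[0, 0, 0], [-0.5, -0.24, 0.26], -1],
    [[0, 0, 0], [-0.74, -0.35, 0.4], -1],
    [[0, 0, 0], [-0.74, -0.35, 0.5], -1],
    [[0, 0, 0], [-0.74, -0.35, 0.5], -1],
    [[0, 0, 0], [-0.74, -0.35, 0.5], -1],
  ],
)

```text
clock: 8.5
eef_pos: [662.5, -144.8, 159.7]
tcp_rot: [3.141, -0.004, 3.067]
contact_force: [0.7, -0.6, -5.5]
opening: 0.409
grasp_force: 53.9
```

Run:
```python
from h import *
s=telemetry.sense();print(s["eef_pos"],s["tcp_rot"],s["clock"],s["contact_force"])
a=save("scene","g");b=save("side","g2")
A=cv2.resize(a[80:210,100:230,::-1],(400,400),interpolation=3);B=cv2.resize(b[200:330,260:390,::-1],(400,400),interpolation=3)
cv2.imwrite("pics/g3.png",np.hstack([A,B]))
```

```text
[ 662.54348589 -144.78108233  159.72646801] [ 3.14083591 -0.00378324  3.06708303] 8.5 [ 0.67849156 -0.57670549 -5.4516458 ]
```

View pics/g3.png

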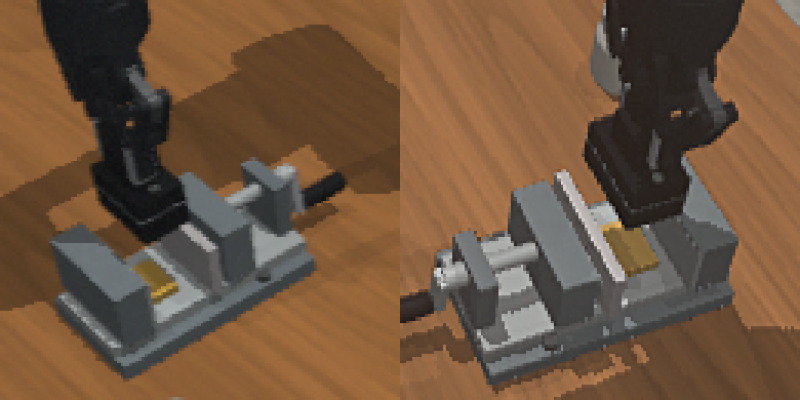

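Request:
step_arm(
  moves=[
    [[0, 0, 0], [-0.013, -0.01, 0.1], -1],
    [[0, 0, 0], [-0.013, -0.01, 0.2], -1],
    [[0, 0, 0], [-0.013, -0.01, 0.27], -1],
    [[0, 0, 0], [-0.013, -0.01, 0.33], -1],
    [[0, 0, 0], [-0.013, -0.01, 0.33], -1],
  ],
)

```text
clock: 9.1
eef_pos: [665.1, -146.8, 94.4]
tcp_rot: [3.141, -0.002, 3.068]
contact_force: [0.1, 0.3, -5.2]
opening: 0.405
grasp_force: 53.8
```

Request:
step_arm(
  moves=[
    [[0, 0, 0], [0, 0, 0.025], -1],
    [[0, 0, 0], [0, 0, 0.045], -1],
    [[0, 0, 0], [0, 0, 0.06], -1],
    [[0, 0, 0], [0, 0, 0.06], -1],
  ],
)

```text
clock: 9.5
eef_pos: [666.8, -147.4, 83.6]
tcp_rot: [-3.141, 0.001, 3.067]
contact_force: [1.1, 0.7, -2.4]
opening: 0.411
grasp_force: 54.3
```

Request:
step_arm(
  moves=[
    [[0, 0, 0], [0, 0, 0.01], -1],
    [[0, 0, 0], [0, 0, 0.018], -1],
    [[0, 0, 0], [0, 0, 0.018], -1],
  ],
)

```text
clock: 9.8
eef_pos: [666.7, -147.4, 80.4]
tcp_rot: [-3.141, 0.001, 3.068]
contact_force: [0.0, 0.8, 3.2]
opening: 0.412
grasp_force: 54.9
```

Request:
step_arm(
  moves=[
    [[0, 0, 0], [0, 0, 0], 0.6],
    [[0, 0, 0], [0, 0, 0], 0.6],
    [[0, 0, 0], [0, 0, 0], 0.6],
    [[0, 0, 0], [0, 0, -0.15], 0.6],
    [[0, 0, 0], [0, 0, -0.4], 0.6],
    [[0, 0, 0], [0, 0, -0.6], 0.6],
    [[0, 0, 0], [0, 0, -0.7], 0.6],
    [[0, 0, 0], [0, 0, -0.7], 0.6],
  ],
)

```text
clock: 10.6
eef_pos: [668.0, -147.7, 223.8]
tcp_rot: [-3.141, 0.006, 3.068]
contact_force: [0.5, 0.5, 0.8]
opening: 0.804
grasp_force: 0.0
```

Run:
```python
from h import *
s=telemetry.sense();print(s["eef_pos"],s["clock"],s["contact_force"])
plan([400,-128,220],3.067)
plan([400,-128,180],3.067)
```

```text
[ 668.0328446  -147.73589081  223.81622624] 10.6 [0.47986237 0.49513931 0.77625427]
turn [-0.001  0.008  0.001] shift [ 1.3439e+00 -7.0000e-04  1.0600e-02] rows 5.4 0.0
turn [-0.001  0.008  0.001] shift [ 1.3451e+00 -5.0000e-04  2.1060e-01] rows 5.4 0.0
```

Request:
step_arm(
  moves=[
    [[0, 0, 0], [0.25, 0, 0], 0.6],
    [[0, 0, 0], [0.5, 0, 0], 0.6],
    [[0, 0, 0], [0.75, 0, 0], 0.6],
    [[0, 0, 0], [1, 0, 0], 0.6],
    [[0, 0, 0], [1, 0, 0], 0.6],
    [[0, 0, 0], [1, 0, 0], 0.6],
  ],
)

```text
clock: 11.2
eef_pos: [465.6, -132.4, 219.1]
tcp_rot: [3.141, -0.001, 3.067]
contact_force: [0.6, -0.3, 0.2]
opening: 0.801
grasp_force: 0.0
```

Run:
```python
from h import *
s=telemetry.sense();print(s["eef_pos"],s["tcp_rot"],s["clock"],s["contact_force"])
im=save("wrist","k")
for n,z in dict(crank_axis=70,crank_handle=36).items():
    for m in imaging.mark_of("wrist",n)[:2]:
        print(n,np.round(m["xy"],1),round(m["conf"],2),np.round(onz("wrist",m["xy"],z),1))
cv2.imwrite("pics/k2.png",cv2.resize(cv2.convertScaleAbs(im[:,:,::-1],alpha=1.5,beta=10),(768,576),interpolation=cv2.INTER_CUBIC))
```

```text
[ 465.57953962 -132.3763032   219.13091207] [ 3.14143265e+00 -6.18523548e-04  3.06702023e+00] 11.2 [ 0.60977103 -0.32333547  0.15641587]
crank_axis [251.  194.3] 0.91 [ 486.7 -136.    70. ]
crank_handle [259.  183.7] 0.87 [ 485.8 -126.6   36. ]
```

View pics/k2.png

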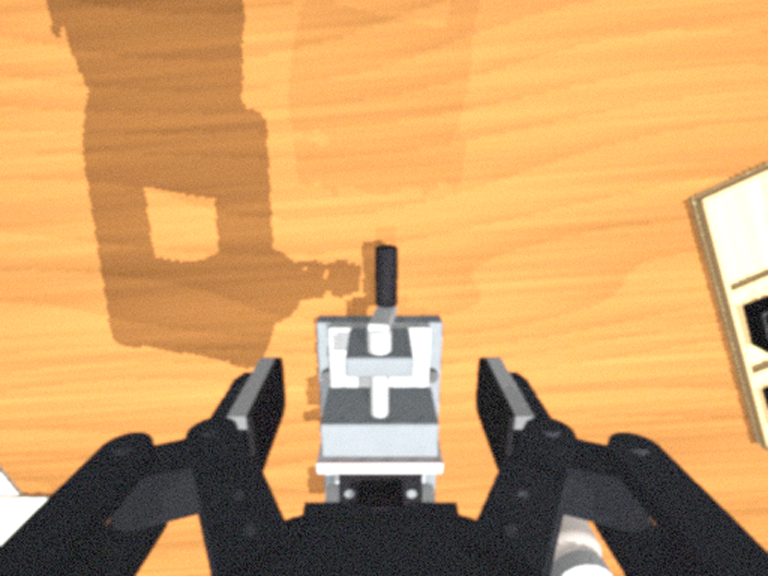

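Run:
```python
from h import *
s=telemetry.sense();R=Ro.from_euler('xyz',s["tcp_rot"])
for n,p,z in [("hout bot",(257.3,165),37),("hin",(257.3,202),37),("shaft",(253.3,260),70),("hub",(253,228),70),("jawL",(210.5,311),85),("jawR",(295,311),85),("basL",(212,212),25),("basR",(294,212),25)]:
    w=onz("wrist",p,z);print(n,np.round(w,1),np.round(R.inv().apply(w-s["eef_pos"]),1))
```

```text
hout bot [ 462.8 -127.1   37. ] [  5.5   5.3 182.5]
hin [ 508.4 -130.2   37. ] [-40.2   5.5 182.5]
shaft [ 567.5 -139.4   70. ] [-99.8   0.7 149.5]
hub [ 526.7 -136.8   70. ] [-59.    0.3 149.5]
jawL [ 622.7 -194.    85. ] [-159.   -49.7  134.6]
jawR [630.1 -94.9  85. ] [-159.    49.7  134.6]
basL [ 522.  -188.5   25. ] [-58.1 -51.6 194.5]
basR [529.7 -84.9  25. ] [-58.1  52.2 194.5]
```

Request:
step_arm(
  moves=[
    [[0, 0, 0], [-0.05, 0.027, 0.25], 0.6],
    [[0, 0, 0], [-0.05, 0.027, 0.5], 0.6],
    [[0, 0, 0], [-0.05, 0.027, 0.7], 0.6],
    [[0, 0, 0], [-0.05, 0.027, 0.85], 0.4],
    [[0, 0, 0], [-0.05, 0.027, 0.95], 0.2],
    [[0, 0, 0], [-0.05, 0.027, 1], 0.2],
    [[0, 0, 0], [-0.05, 0.027, 1], 0.2],
    [[0, 0, 0], [-0.05, 0.027, 1], 0.2],
  ],
  squeeze=30,
)

```text
clock: 12.15
eef_pos: [477.9, -128.0, 20.0]
tcp_rot: [-3.141, 0.001, 3.068]
contact_force: [0.2, -1.1, 0.7]
opening: 0.596
grasp_force: 0.0
```

Request:
step_arm(
  moves=[
    [[0, 0, 0], [0, 0, 0.005], -0.3],
    [[0, 0, 0], [0, 0, 0.005], -1],
    [[0, 0, 0], [0, 0, 0.005], -1],
    [[0, 0, 0], [0, 0, 0.005], -1],
    [[0, 0, 0], [0, 0, 0.005], -1],
    [[0, 0, 0], [0, 0, 0.005], -1],
  ],
)

```text
clock: 12.75
eef_pos: [477.9, -128.1, 19.5]
tcp_rot: [-3.141, 0.002, 3.068]
contact_force: [0.6, -1.7, 7.5]
opening: 0.193
grasp_force: 29.5
```

Run:
```python
import numpy as np
def g(t0,ts): return [(round(float(-34*(np.sin(t)-np.sin(t0))/200),3),round(float(-34*(np.cos(t)-np.cos(t0))/200),3)) for t in ts]
t=3.29
for k in range(3):
    ts=t+.3*np.arange(1,9); print(round(t,2),g(t,ts)); t=ts[-1]
```

```text
3.29 [(0.049, -0.015), (0.091, -0.044), (0.122, -0.083), (0.141, -0.131), (0.144, -0.181), (0.133, -0.231), (0.107, -0.275), (0.07, -0.309)]
5.69 [(-0.046, -0.022), (-0.096, -0.029), (-0.146, -0.021), (-0.192, 0.001), (-0.229, 0.036), (-0.254, 0.08), (-0.265, 0.13), (-0.26, 0.181)]
8.09 [(0.019, 0.047), (0.051, 0.086), (0.094, 0.114), (0.142, 0.129), (0.193, 0.128), (0.242, 0.112), (0.283, 0.083), (0.314, 0.043)]
```

Request:
step_arm(
  moves=[
    [[0, 0, 0], [0, 0.049, -0.015], -1],
    [[0, 0, 0], [0, 0.091, -0.044], -1],
    [[0, 0, 0], [0, 0.122, -0.083], -1],
    [[0, 0, 0], [0, 0.141, -0.131], -1],
    [[0, 0, 0], [0, 0.141, -0.131], -1],
  ],
)

```text
clock: 13.25
eef_pos: [479.9, -100.7, 46.2]
tcp_rot: [-3.14, 0.002, 3.069]
contact_force: [-1.9, -8.6, 4.6]
opening: 0.195
grasp_force: 29.9
```

Run:
```python
from h import *
s=telemetry.sense();print(s["eef_pos"],s["contact_force"],s["wrist_torque"])
im=save("side","m")
for n in("crank_axis","crank_handle"): print(n,[(np.round(m["xy"],1),round(m["conf"],2)) for m in imaging.mark_of("side",n)[:2]])
```

```text
[ 479.90571269 -100.68599277   46.18998768] [-1.93818807 -8.6096516   4.60861718] [-1.42219143  0.17994444 -0.04143132]
crank_axis [(array([257. , 295.2]), 0.59), (array([229.5, 198.1]), 0.56)]
crank_handle [(array([255.7, 283.6]), 0.69)]
```

Request:
step_arm(
  moves=[
    [[0, 0, 0], [0, 0.003, -0.05], -1],
    [[0, 0, 0], [0, -0.008, -0.1], -1],
    [[0, 0, 0], [0, -0.034, -0.144], -1],
    [[0, 0, 0], [0, -0.071, -0.178], -1],
    [[0, 0, 0], [0, -0.117, -0.2], -1],
    [[0, 0, 0], [0, -0.167, -0.207], -1],
    [[0, 0, 0], [0, -0.217, -0.199], -1],
    [[0, 0, 0], [0, -0.263, -0.177], -1],
  ],
)

```text
clock: 14.2
eef_pos: [475.8, -153.2, 81.2]
tcp_rot: [-3.141, 0.002, 3.067]
contact_force: [3.2, 2.7, 2.4]
opening: 0.199
grasp_force: 30.9
```

Request:
step_arm(
  moves=[
    [[0, 0, 0], [0, -0.037, 0.035], -1],
    [[0, 0, 0], [0, -0.062, 0.079], -1],
    [[0, 0, 0], [0, -0.073, 0.129], -1],
    [[0, 0, 0], [0, -0.068, 0.18], -1],
    [[0, 0, 0], [0, -0.049, 0.227], -1],
    [[0, 0, 0], [0, -0.017, 0.266], -1],
    [[0, 0, 0], [0, 0.026, 0.294], -1],
    [[0, 0, 0], [0, 0.074, 0.309], -1],
  ],
)

```text
clock: 15.0
eef_pos: [477.4, -136.8, 18.5]
tcp_rot: [-3.141, 0.002, 3.068]
contact_force: [1.6, -1.9, 23.1]
opening: 0.195
grasp_force: 32.8
```

Request:
step_arm(
  moves=[
    [[0, 0, 0], [0, 0.051, -0.008], -1],
    [[0, 0, 0], [0, 0.1, -0.02], -1],
    [[0, 0, 0], [0, 0.141, -0.046], -1],
    [[0, 0, 0], [0, 0.172, -0.086], -1],
    [[0, 0, 0], [0, 0.172, -0.086], -1],
  ],
)

```text
clock: 15.5
eef_pos: [479.7, -103.9, 36.7]
tcp_rot: [-3.139, 0.002, 3.07]
contact_force: [-0.6, -15.5, 10.4]
opening: 0.198
grasp_force: 31.9
```

Run:
```python
import numpy as np
from h import *
s=telemetry.sense();print(s["eef_pos"],s["contact_force"])
t0=10.49
print([(t,round(float(-34*(np.sin(t)-np.sin(t0))/200),3),round(float(-34*(np.cos(t)-np.cos(t0))/200),3)) for t in (10.7,10.9,11.1,11.3,11.45)])
```

```text
[ 479.72011158 -103.85164483   36.68222058] [ -0.58112039 -15.45575802  10.43014285]
[(10.7, 0.014, -0.033), (10.9, 0.02, -0.066), (11.1, 0.02, -0.1), (11.3, 0.013, -0.133), (11.45, 0.004, -0.157)]
```

Request:
step_arm(
  moves=[
    [[0, 0, 0], [0, 0.011, -0.035], -1],
    [[0, 0, 0], [0, 0.015, -0.067], -1],
    [[0, 0, 0], [0, 0.014, -0.1], -1],
    [[0, 0, 0], [0, 0.008, -0.133], -1],
    [[0, 0, 0], [0, 0, -0.157], -1],
    [[0, 0, 0], [0, 0, -0.157], -1],
  ],
)

```text
clock: 16.1
eef_pos: [479.4, -103.1, 66.9]
tcp_rot: [-3.141, 0.001, 3.068]
contact_force: [4.2, -4.9, -0.8]
opening: 0.197
grasp_force: 30.6
```

Run:
```python
from h import *
s=telemetry.sense();print(s["eef_pos"],s["contact_force"])
a=save("scene","n");b=save("side","n2")
A=cv2.resize(a[110:210,105:225,::-1],(400,333),interpolation=3);B=cv2.resize(b[235:335,245:365,::-1],(400,333),interpolation=3)
cv2.imwrite("pics/n3.png",np.hstack([A,B]))
```

```text
[ 479.43810419 -103.10347066   66.93308262] [ 4.21010111 -4.85497464 -0.81151039]
```

Request:
step_arm(
  moves=[
    [[0, 0, 0], [0, 0, 0], 0],
    [[0, 0, 0], [0, 0, 0], 0],
    [[0, 0, 0], [0, 0, 0], 0],
    [[0, 0, 0], [0, 0, -0.15], 0],
    [[0, 0, 0], [0.1, 0, -0.35], 0],
    [[0, 0, 0], [0.2, 0, -0.6], 0],
    [[0, 0, 0], [0.2, 0, -0.75], 0],
    [[0, 0, 0], [0.2, 0, -0.75], 0],
  ],
)

```text
clock: 17.0
eef_pos: [440.7, -100.4, 221.2]
tcp_rot: [-3.141, 0.007, 3.068]
contact_force: [0.2, -0.0, 0.4]
opening: 0.498
grasp_force: 0.0
```

Run:
```python
from h import *
s=telemetry.sense();print(s["eef_pos"],s["contact_force"],s["opening"])
im=save("wrist","p")
for n,z in dict(crank_axis=70,crank_handle=85,vise_seat=102,place0=4,vise=0).items():
    print(n,[(np.round(m["xy"],1),round(m["conf"],2),np.round(onz("wrist",m["xy"],z),1)) for m in imaging.mark_of("wrist",n)[:2]])
# handle columns: dark sleeve profile near expected location
p=proj("wrist",[479,-103,85]);u,v=np.round(p).astype(int);print(p)
g=im.mean(2)
for rr in(v-8,v,v+6):
    row=g[rr,u-40:u+40]; d=np.where(row<60)[0]+u-40; print(rr,d.min() if len(d) else None,d.max() if len(d) else None,len(d))
# metallic cushion edge along the vise centre line
for x in range(590,670,3):
    q=np.round(proj("wrist",[x,-144.5-.075*(x-632)+38,85])).astype(int)
    if 0<=q[1]<384: print(x,q,im[q[1],q[0]],end="; ")
```

```text
[ 440.6698302  -100.41289203  221.2167183 ] [ 0.23580737 -0.04173161  0.42406077] 0.4983436740062572
crank_axis [(array([222.3, 216. ]), 0.75, array([ 480.1, -136.5,   70. ]))]
crank_handle [(array([257.9, 217.9]), 0.76, array([477.4, -97.3,  85. ]))]
vise_seat []
place0 [(array([492.7, 227.4]), 0.76, array([548.6, 218. ,   4. ])), (array([479.8, 171.1]), 0.62, array([467.7, 187.5,   4. ]))]
vise [(array([233.5, 287.5]), 0.68, array([ 620.9, -141.8,    0. ]))]
[252.55540559 220.48355999]
212 247 261 15
220 247 261 15
226 246 261 16
590 [259 309] [63 68 71]; 593 [259 311] [114 119 121]; 596 [259 313] [146 152 155]; 599 [259 315] [150 154 160]; 602 [259 317] [150 155 159]; 605 [259 319] [148 154 160]; 608 [259 322] [150 154 159]; 611 [259 324] [149 153 157]; 614 [259 326] [151 155 157]; 617 [259 328] [148 154 157]; 620 [259 330] [142 145 147]; 623 [259 332] [142 137 136]; 626 [259 334] [208 202 203]; 629 [259 336] [208 202 202]; 632 [259 338] [189 182 184]; 635 [259 340] [51 51 47]; 638 [259 342] [19 20 23]; 641 [259 344] [28 30 27]; 644 [259 346] [30 28 28]; 647 [259 348] [10  4 15]; 650 [259 350] [15 18 20]; 653 [259 352] [27 23 24]; 656 [259 354] [29 26 34]; 659 [259 355] [27 29 32]; 662 [259 357] [25 20 28]; 665 [259 359] [11 17 22]; 668 [259 361] [21 24 26];
```

Run:
```python
from h import *
s=telemetry.sense();T=np.eye(4);T[:3,:3]=Ro.from_euler('xyz',s["tcp_rot"]).as_matrix();T[:3,3]=s["eef_pos"]
c=imaging.calibration("wrist");X=np.linalg.inv(T)@np.array(c["cam_to_world"])
Tk=np.eye(4);Tk[:3,:3]=Ro.from_euler('xyz',[3.14143,-.00062,3.06702]).as_matrix();Tk[:3,3]=[465.58,-132.376,219.131]
def prj(M,p):
    M=np.linalg.inv(M);q=M[:3,:3]@np.array(p,float)+M[:3,3];return np.array([c["cx"]+c["fx"]*q[0]/-q[2],c["cy"]+c["fy"]*q[1]/q[2]])
for nm,M in(("k",Tk@X),("p",T@X)):
    im=cv2.imread(f"pics/{nm}.png").mean(2)
    for yo in(-42,-25,25,42):
        pr=[]
        for lx in range(-60,66,3):
            x=631.9+lx*.9972+yo*.075;y=-144.5-.075*lx+yo*.9972
            q=np.round(prj(M,[x,y,85])).astype(int); pr.append(int(im[q[1],q[0]]) if 0<=q[1]<384 and 0<=q[0]<512 else -1)
        print(nm,yo,pr)
```

```text
k -42 [89, 72, 66, 69, 100, 146, 154, 151, 151, 150, 148, 151, 152, 149, 121, 94, 139, 204, 202, 182, 116, 104, 104, 98, 86, 90, 93, 92, 87, 41, 25, 10, 19, 23, 19, 17, 19, 18, 19, 18, 29, 27]
k -25 [69, 65, 69, 62, 101, 147, 154, 152, 153, 153, 151, 155, 150, 151, 121, 96, 140, 204, 201, 167, 54, 32, 37, 30, 47, 118, 128, 103, 41, 29, 26, 22, 26, 15, 15, 21, 23, 21, 26, 20, 23, 22]
k 25 [69, 67, 68, 69, 99, 148, 149, 152, 152, 153, 152, 147, 150, 152, 120, 88, 148, 206, 203, 165, 50, 37, 38, 39, 52, 131, 145, 120, 43, 23, 24, 19, 19, 19, 15, 24, 21, 28, 17, 30, 21, 19]
k 42 [138, 103, 73, 71, 102, 150, 150, 149, 148, 145, 146, 152, 153, 151, 122, 87, 145, 205, 203, 180, 145, 143, 142, 122, 107, 103, 97, 96, 90, 51, 29, 25, 14, 12, 11, 19, 25, 19, 15, 25, 22, 17]
p -42 [32, 23, 15, 26, 23, 23, 16, 28, 26, 27, 14, 25, 19, 25, 17, 22, 17, 27, 19, 27, 25, 17, 19, 15, 30, 19, 27, 21, 22, 21, 27, 23, 22, 10, 20, 16, 22, 26, 30, 30, 27, 19]
p -25 [29, 20, 29, 24, 35, 36, 81, 133, 154, 150, 154, 152, 152, 153, 151, 143, 130, 156, 43, 23, 19, 31, 20, 26, 15, 14, 23, 21, 23, 23, 23, 3, 21, 27, 21, 26, 21, 19, 22, 17, 32, 23]
p 25 [71, 69, 69, 66, 70, 70, 111, 150, 154, 152, 154, 153, 154, 151, 151, 142, 138, 204, 205, 187, 60, 21, 25, 28, 14, 26, 13, 23, 22, 23, 26, 24, 24, 20, 18, 26, 25, 14, 20, 20, 26, 22]
p 42 [77, 75, 75, 76, 66, 66, 116, 150, 154, 153, 150, 152, 154, 149, 150, 143, 136, 203, 206, 144, 19, 18, 18, 20, 25, 21, 18, 30, 28, 20, 24, 31, 28, 25, 25, 25, 27, 19, 6, 25, 18, 22]
```

Run:
```python
from h import *
s=telemetry.sense();print(s["eef_pos"],s["tcp_rot"],s["clock"])
M=np.array(imaging.calibration("wrist")["cam_to_world"]); im=save("wrist","q").mean(2)
c=imaging.calibration("wrist")
print([ (n,np.round(onz("wrist",m["xy"],z),1)) for n,z in(("crank_handle",85),("crank_axis",70),("vise",0)) for m in imaging.mark_of("wrist",n)[:1]])
for yo in(0,12,25,42):
    pr=[]
    for lx in np.arange(-60,40,2):
        q=np.round(proj("wrist",[631.9+lx*.9972+yo*.075,-144.5-.075*lx+yo*.9972,85])).astype(int); pr.append(int(im[q[1],q[0]]))
    print(yo,pr)
for lx in range(-110,-90,2):
    print(lx,[int(im[tuple(np.round(proj("wrist",[631.9+lx+yo*.075,-144.5-.075*lx+yo,25])).astype(int)[::-1])]) for yo in (-40,40)],end=" ")
```

```text
[438.14074823 -99.85802007 215.5502072 ] [ 3.14109028e+00 -2.95012742e-03  3.06767118e+00] 17.3
[('crank_handle', array([ 485.6, -100.1,   85. ])), ('crank_axis', array([ 482.4, -134.5,   70. ]))]
0 [194, 193, 197, 196, 195, 197, 195, 196, 194, 195, 196, 158, 107, 72, 82, 108, 150, 153, 154, 152, 151, 152, 151, 152, 152, 151, 145, 83, 40, 12, 23, 20, 33, 13, 15, 20, 18, 10, 21, 25, 27, 21, 16, 25, 15, 19, 27, 18, 21, 18]
12 [68, 70, 64, 66, 70, 69, 67, 66, 69, 70, 68, 63, 68, 69, 83, 109, 151, 153, 153, 151, 154, 154, 154, 154, 150, 154, 155, 148, 128, 82, 28, 18, 28, 20, 17, 19, 17, 23, 26, 15, 20, 20, 26, 26, 20, 23, 24, 29, 27, 28]
25 [64, 69, 67, 70, 69, 73, 65, 67, 70, 69, 67, 65, 66, 70, 81, 108, 149, 150, 153, 152, 154, 153, 152, 152, 152, 150, 151, 149, 151, 148, 82, 44, 28, 15, 19, 15, 16, 20, 22, 29, 23, 23, 18, 23, 19, 11, 13, 31, 20, 25]
42 [92, 90, 84, 86, 85, 81, 83, 81, 74, 78, 75, 68, 68, 72, 78, 107, 146, 147, 149, 147, 150, 150, 148, 148, 146, 146, 148, 147, 146, 136, 50, 20, 26, 31, 23, 13, 18, 29, 23, 28, 12, 22, 24, 26, 27, 21, 21, 27, 26, 16]
-110 [68, 38] -108 [59, 41] -106 [72, 57] -104 [88, 70] -102 [85, 81] -100 [89, 86] -98 [85, 121] -96 [84, 133] -94 [81, 131] -92 [82, 153]
```

Request:
step_arm(
  moves=[
    [[0, 0, 0], [-0.15, -0.1, -0.1], 0],
    [[0, 0, 0], [-0.3, -0.19, -0.22], 0],
    [[0, 0, 0], [-0.3, -0.19, -0.22], 0],
    [[0, 0, 0], [-0.3, -0.19, -0.22], 0],
    [[0, 0, 0], [-0.3, -0.19, -0.22], 0],
    [[0, 0, 0], [-0.3, -0.19, -0.22], 0],
    [[0, 0, 0], [-0.3, -0.19, -0.22], 0],
  ],
)

```text
clock: 18.2
eef_pos: [495.2, -142.0, 260.6]
tcp_rot: [3.141, -0.001, 3.068]
contact_force: [-0.7, 0.1, 0.2]
opening: 0.497
grasp_force: 0.0
```

Run:
```python
from h import *
s=telemetry.sense();print(s["eef_pos"],s["clock"])
im=save("wrist","s").mean(2)
print([ (n,np.round(onz("wrist",m["xy"],z),1)) for n,z in(("crank_handle",85),("crank_axis",70),("vise",0)) for m in imaging.mark_of("wrist",n)[:1]])
for yo in(-40,-25,25,40):
    pts=[proj("wrist",[631.9+lx*.9972+yo*.075,-144.5-.075*lx+yo*.9972,85]) for lx in np.arange(-40,72,1.5)]
    P=np.array(pts,np.float32).reshape(1,-1,2)
    print(yo,cv2.remap(im.astype(np.float32),P[...,0],P[...,1],cv2.INTER_LINEAR).astype(int).ravel().tolist())
```

```text
[ 495.22106196 -141.99778294  260.58713283] 18.2
[('crank_handle', array([487.5, -97.9,  85. ])), ('vise', array([ 629.2, -145.1,    0. ]))]
-40 [72, 70, 72, 69, 69, 75, 103, 137, 154, 158, 158, 158, 159, 158, 157, 158, 157, 157, 156, 157, 159, 158, 155, 157, 157, 148, 126, 111, 140, 183, 207, 211, 209, 207, 197, 171, 132, 107, 98, 94, 89, 88, 93, 94, 95, 97, 96, 95, 94, 95, 96, 94, 94, 92, 92, 96, 97, 96, 96, 96, 94, 94, 94, 95, 101, 114, 134, 142, 145, 148, 150, 148, 148, 148, 148]
-25 [71, 68, 67, 73, 71, 77, 103, 137, 155, 158, 158, 158, 158, 158, 159, 159, 158, 157, 157, 158, 157, 157, 158, 156, 157, 149, 127, 111, 142, 188, 208, 212, 210, 207, 197, 160, 100, 51, 33, 30, 32, 44, 74, 105, 120, 123, 117, 96, 62, 36, 29, 32, 34, 31, 35, 37, 41, 54, 74, 86, 91, 94, 96, 95, 98, 111, 129, 143, 147, 152, 149, 149, 149, 149, 150]
25 [69, 71, 70, 67, 67, 75, 107, 139, 153, 157, 159, 158, 158, 157, 156, 155, 156, 157, 156, 155, 153, 156, 156, 153, 155, 147, 122, 106, 146, 192, 211, 213, 210, 210, 198, 156, 93, 47, 39, 37, 40, 62, 100, 131, 147, 150, 141, 117, 77, 47, 39, 37, 40, 42, 32, 33, 38, 52, 69, 86, 88, 88, 88, 91, 102, 120, 132, 142, 150, 148, 150, 150, 150, 149, 147]
40 [58, 61, 57, 64, 62, 71, 96, 123, 140, 143, 144, 144, 144, 145, 146, 146, 147, 148, 149, 150, 150, 152, 153, 154, 158, 148, 126, 110, 148, 194, 211, 212, 210, 208, 200, 177, 155, 149, 146, 133, 116, 102, 98, 96, 97, 97, 97, 95, 95, 96, 95, 96, 95, 94, 93, 94, 96, 95, 95, 96, 96, 92, 92, 95, 104, 117, 129, 145, 149, 148, 148, 149, 149, 148, 148]
```

```bash
python3 -c "
from h import *
print(r.sign_off())"
```

```text
the job is handed in; nothing more can be done
None
```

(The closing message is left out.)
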